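# Find the heavier sample bottle by lifting and seat it in the press-down cup

### The job

The two closed sample bottles with the red band look equally full, but one is more than twice as heavy: lift first the red-capped one well clear of the bench and stand it back, then lift the black-capped one, to feel which is heavier. Stand the heavier bottle upright in the blue cup of the metal block and press it down gently until the cup's rim is flush with the block and it stops, without forcing it; let go, with the lighter bottle standing upright on the bench and the other things left where they are.

Things in the scene. Friction and masses are not known exactly. Their poses are not given: they have to be found in the camera images.
- red_bottle: closed sample bottle, red screw cap, red band on the body; round, 48 mm in diameter to 72 mm up, then the fixed cap, 43 mm in diameter, to the top at 90 mm. Origin: centre of the underside, z up. One of the two bottles weighs about 0.19 kg, the other about 0.48 kg (within 10 %); which is which changes and cannot be seen. The hidden filling can shift 2 mm inside.
- black_bottle: closed sample bottle, black screw cap, red band on the body; round, 48 mm in diameter to 72 mm up, then the fixed cap, 43 mm in diameter, to the top at 90 mm. Origin: centre of the underside, z up. One of the two bottles weighs about 0.19 kg, the other about 0.48 kg (within 10 %); which is which changes and cannot be seen. The hidden filling can shift 2 mm inside.
- holder: square aluminium block 96 x 96 x 28 mm fixed to the bench, with a round pocket 72 mm wide in which a blue cup moves up and down. Origin: centre of the underside, z up. A load of more than 25 N from a bottle on it damages it.
- cup (a joint): how far the blue cup is pressed down into the block, m: 0 = fully up, rim 10 mm above the block's top; 0.010 = fully down, rim flush with the block's top, at a hard stop. It starts in the upper 4 mm, moves against a steady friction of about 9 N (more than either bottle weighs: push) and stays where it is left.
- cup_floor (a point): centre of the top of the black rubber pad that is the cup's floor and on which the bottle stands: 24 mm above the bench with the cup fully up, 14 mm with it fully down. The pad gives about 1 mm for every 5 N. The bore is 55 mm wide and 14 mm deep with a flared mouth about 62 mm wide; outside 69 mm at the rim.
- beaker: small clear plastic beaker, 54 mm in diameter, 68 mm high; bystander. Origin: centre of the underside.
- timer: grey bench timer lying face up, 62 x 66 x 19 mm; bystander. Origin: centre of the underside.
- dish: round metal weighing dish, 59 mm in diameter, 13 mm high; bystander. Origin: centre of the underside.
- pen: white marker pen with a red cap lying on the bench, 135 mm long, 17 mm thick; bystander. Origin: centre of the underside.
- brass_weight: brass-coloured calibration weight, 22 mm in diameter, 36 mm high; bystander. Origin: centre of the underside.
- matches: cardboard match box lying flat, 36 x 52 x 15 mm; bystander. Origin: centre of the underside.
- tape: roll of black tape lying flat, 62 mm in diameter, 19 mm high; bystander. Origin: centre of the underside.
Not all that is in view belongs to the job. What is shaped like the black_bottle but yellow is not meant.

How it is judged (in metres and radians):
On the way, in this order (a step that is already met when the one before it is completed fails the run):
1. the red-capped bottle is lifted clear of the bench (its underside more than 40 mm up) while the black-capped one stands on the bench (height (world z) of red_bottle above 0.04 m and height (world z) of black_bottle below 0.006 m), for 0.3 s.
2. the red-capped bottle stands on the bench again and the black-capped one is lifted clear (more than 40 mm up) (height (world z) of black_bottle above 0.04 m and height (world z) of red_bottle below 0.006 m), for 0.3 s.
At the end, for the whole second after the job is handed in: cup pressed down at least 8.5 mm; the heavier bottle stands in it (upright within 0.1 rad, within 7 mm of its centre, foot within 4 mm of its floor), bearing on it by its own weight with over 3.2 N; the lighter bottle stands upright (0.1 rad) on the bench; both at rest (value of joint cup above 0.0085 m and ((contact force between red_bottle and holder above 3.2 N and horizontal distance between red_bottle and cup_floor below 0.007 m and z of red_bottle in the frame of cup_floor below 0.004 m and angle between each of red_bottle, black_bottle's own z axis and vertical below 0.1 rad and linear speed of each of red_bottle, black_bottle below 0.02 m/s and height (world z) of black_bottle below 0.006 m) or (contact force between black_bottle and holder above 3.2 N and horizontal distance between black_bottle and cup_floor below 0.007 m and z of black_bottle in the frame of cup_floor below 0.004 m and angle between each of black_bottle, red_bottle's own z axis and vertical below 0.1 rad and linear speed of each of black_bottle, red_bottle below 0.02 m/s and height (world z) of red_bottle below 0.006 m))); the robot touches nothing.
It fails at once if a bottle is pressed on the block or its cup with more than 25 N (contact force between any of red_bottle, black_bottle and holder above 25 N).
It fails at once if a bottle is tipped by more than 0.6 rad (angle between any of red_bottle, black_bottle's own z axis and vertical above 0.6 rad).
It fails at once if a bystander is moved by more than 30 mm (distance of any of beaker, timer, dish, pen, brass_weight, matches, tape from where it was at the start of the episode above 0.03 m).
It also fails if it takes over 61 s, if anything falls off the work surface, if the arm or the gripper's body presses on something with over 40 N, if the wrist force passes 120 N, or if a joint passes its speed limit or range.

### The arm

A 6-joint arm with a two-finger parallel gripper is mounted at the origin on a cart in front of the work surface, level with it; the furniture and walls round the work are solid. World frame = base frame: x ahead of the robot, y to its left, z up, the work surface at z = 0. Lengths are in m, angles in degrees, forces in N, time in s.
With the tool pointing down it reaches from about 0.3 to 0.75 m from the base axis. Payload 8.5 kg.
Tool frame: the origin (TCP) lies at the very end of the fingers, on their centre line; the grasp point (between the pads) lies 19 mm behind it; z points along the fingers, y is the line along which they close (so a half turn about z gives the same grasp; the last joint's range is limited). The gripper opens to 85 mm and grips with 20 to 120 N. Pads are 22 mm wide; open, the fingers measure 114 mm over their backs; the gripper's body (76 mm by 85 mm) begins 54 mm behind the grasp point. The pads swing forward as they close: fully open they stand 13 mm farther back than shut.
Start: joints at [59.227, 21.807, 74.336, -0, 83.858, -12.336], TCP at [0.174, 0.522, 0.231] pointing down, gripper open.
Joint ranges: [-178.18, 178.18], [-50.72, 133.34], [12.68, 142.11], [-81.47, 261.47], [9.98, 163.14], [-165.26, 165.26]. Speed limits (degrees/s): [136.94, 136.94, 180, 180, 180, 180].

### API

Orientations are given as a 3x3 rotation matrix whose columns are the frame's x, y, z axes.
In Python, from rig import env gives the robot as it stands.
- The arm moves only by the tool move_arm, never from a script. Its argument "plan" is a list of rows, each a list of 7 numbers: the turn, a rotation vector about the tool's x, y, z in degrees, then the shift along the tool's x, y, z in cm, then the gripper command: -1 is shut, 1 is fully open, values between are in proportion. In form: [[ax, ay, az, tx, ty, tz, jaw], ...]. A call has 1 to 5 rows; each row is the pose to reach, as a shift and turn from the pose commanded when the call began, along the tool's axes at that moment; what a row does not reach only later rows make up. A row lasts 1/10 s, in which the tool goes at most 50 mm and 8.59 degrees, less where a joint would pass 70% of its speed; a pose out of reach is approached as far as the arm can. A call with a gripper value outside its range is refused whole. The fingers move at their own pace and stop on an object; "squeeze" is the grip in N (left out, the last holds). Time passes only in rows, so rows that repeat a pose let the fingers close. It gives the time, the measured TCP pose, the force, the opening and the grip force at its end, in the units of the state.
- env.observe(): the state, without advancing time (a new reading comes with each control period).
- env.get_image(name): name is "scene" or "side" or "wrist"; returns a dict with "color" (400x640x3 uint8, red, green, blue), "fov_y" (degrees; the focal length in pixels is half the picture's height over the tangent of half this angle, whatever the lens; pixels are square), "cx", "cy" (the principal point, pixels), "R" (3x3) and "t" (3): a world point X has camera coordinates R X + t. Camera axes: x right, y down, z forward; pixel columns grow to the right and rows downward; lengths in m; the calibration is good to about 2 mm. A picture is of the moment at which its call begins. There is no depth.
- env.close_job(): hands the job in; it is judged then, once.
Trained networks look in a picture, given as the dict that the camera call returned (one of the last four; its "shot" number tells which), for a name from the list of things; names that differ only in an ending like _2 or _b are one class to them, and where a whole thing is asked for, a point or a joint stands for the part that bears it (a point fixed in the world has none). Each returns a list of dicts, best first, with "conf" (0 to 1); they miss things now and then, are a little off and sometimes report something else, mostly with a low value. They report only what shows in the picture. A call takes as long as a camera call. They do not tell look-alikes from the thing itself.
- env.outline_of(target, picture): "mask" (400x640 bool, what is visible of it) and "bbox" ([centre column, centre row, width, height] in pixels, round what is visible of it).
- env.tip_of(target, picture): "pixel" ([column, row] in pixels: a listed point, or the origin of a listed thing).
The state is a dict: "time_s": time; "q": joint angles; "qvel": joint speeds; "joint_efforts": joint torques, N m; "position": TCP position; "tool_rot": TCP orientation; "ft_force": force on the tool from outside, world axes, zero at the start; "wrist_torque": the same for the moment, N m; "grip_width": finger opening in m; "gripper_force": force on a finger pad.
Only numpy, scipy, OpenCV 4.12 (cv2) and the standard library are available. Lean on these libraries where they do the work, as an engineer would, in place of code of your own. Each camera call takes 0.05 s, during which the arm holds its last target. There are 200 camera calls.

## Working session

There is one attempt and no reset: what is moved stays moved. The work goes in short steps, Python scripts to look and compute and a tool call to move; the robot and the scene stay as the last step left them, time stands still between calls to the robot, and variables do not carry over. Pictures are saved under pics/ and viewed, at most 10 in all, crops included, and the job is handed in when it is done.

Besides the shell and the picture viewer there is one more tool, called after "Emit:" as name(argument=value, ...) on one line, values as JSON. move_arm: Moves the arm, as the interface text tells. Its arguments: {"type":"object","properties":{"plan":{"type":"array"},"squeeze":{"type":"number"}},"required":["plan"]}

```bash
mkdir -p pics; ls; cat > h.py <<'E'
import numpy as np, cv2
from rig import env
def ray(p,px):
    f=200/np.tan(np.radians(p["fov_y"])/2)
    d=np.array([(px[0]-p["cx"])/f,(px[1]-p["cy"])/f,1.])
    R=np.array(p["R"]);t=np.array(p["t"])
    return -R.T@t, R.T@d
def hit(p,px,z):
    c,d=ray(p,px); return c+d*(z-c[2])/d[2]
def proj(p,X):
    f=200/np.tan(np.radians(p["fov_y"])/2)
    c=np.array(p["R"])@np.array(X)+np.array(p["t"])
    return np.array([f*c[0]/c[2]+p["cx"],f*c[1]/c[2]+p["cy"]])
def save(p,n,crop=None,s=1):
    im=p["color"][:,:,::-1]
    if crop: im=im[crop[1]:crop[3],crop[0]:crop[2]]
    cv2.imwrite("pics/"+n,cv2.resize(np.ascontiguousarray(im),None,fx=s,fy=s))
E
python3 - <<'E'
from h import *
np.set_printoptions(precision=4,suppress=True)
s=env.observe();print(s)
Z=dict(red_bottle=0,black_bottle=0,holder=0,cup_floor=.022,beaker=0,timer=0,dish=0,pen=0,brass_weight=0,matches=0,tape=0)
for n in("scene","side"):
    p=env.get_image(n);save(p,n+".png")
    print(n,p["fov_y"],p["R"],p["t"])
    for k,z in Z.items():
        for d in env.tip_of(k,p)[:3]: print(k,round(d["conf"],2),np.round(d["pixel"]),hit(p,d["pixel"],z))
E
```

```text
pics
{'time_s': 0.0, 'q': array([ 59.2246,  21.841 ,  74.3855,   0.0004,  83.858 , -12.3354]), 'qvel': array([ 0.0081, -0.0445, -0.0054, -0.039 ,  0.0978,  0.0912]), 'joint_efforts': array([ -0.0004, -44.8458, -23.1277,  -0.0002,   0.0046,  -0.    ]), 'position': array([0.1738, 0.5215, 0.2307]), 'tool_rot': array([[-0.9487,  0.3163, -0.0008],
       [ 0.3163,  0.9487, -0.0013],
       [ 0.0003, -0.0014, -1.    ]]), 'ft_force': array([-0.1557, -0.3256,  0.8024]), 'wrist_torque': array([ 0.0196,  0.0252, -0.0473]), 'gripper_force': 0.0, 'grip_width': 0.08534678325763155}
scene 47.33709054424975 [[ 0.5874 -0.8091 -0.0176]
 [-0.3323 -0.2213 -0.9168]
 [ 0.7379  0.5444 -0.3989]] [-0.3458  0.2269  0.9868]
red_bottle 0.85 [332. 209.] [ 0.6185 -0.0168  0.    ]
black_bottle 0.68 [250. 216.] [ 0.4343  0.1619 -0.    ]
black_bottle 0.66 [237. 229.] [0.3535 0.1337 0.    ]
holder 0.79 [304. 232.] [ 0.4431 -0.0425  0.    ]
holder 0.51 [302. 228.] [ 0.4608 -0.022   0.    ]
cup_floor 0.52 [301. 228.] [ 0.4242 -0.0462  0.022 ]
cup_floor 0.15 [384. 211.] [ 0.6508 -0.1828  0.022 ]
beaker 0.68 [196. 209.]
[... 570 characters left out ...]
 224.] [ 0.6314 -0.0084  0.    ]
black_bottle 0.75 [263. 178.] [ 0.6807 -0.1665  0.    ]
black_bottle 0.66 [358. 284.] [ 0.4466  0.1678 -0.    ]
black_bottle 0.63 [391. 271.] [0.3628 0.1373 0.    ]
holder 0.62 [358. 209.] [ 0.4203 -0.0464  0.    ]
holder 0.56 [273. 304.] [0.6438 0.2043 0.    ]
holder 0.22 [357. 200.] [ 0.4197 -0.0758  0.    ]
cup_floor 0.65 [356. 202.] [ 0.427 -0.053  0.022]
timer 0.76 [346. 124.] [ 0.4203 -0.3763  0.    ]
timer 0.58 [281. 222.] [ 0.6276 -0.0147  0.    ]
dish 0.65 [307. 118.] [ 0.5458 -0.41   -0.    ]
brass_weight 0.74 [358. 202.] [ 0.4176 -0.068   0.    ]
brass_weight 0.61 [367. 145.] [ 0.3667 -0.2803  0.    ]
tape 0.72 [262. 175.] [ 0.6813 -0.1765  0.    ]
```

View pics/scene.png

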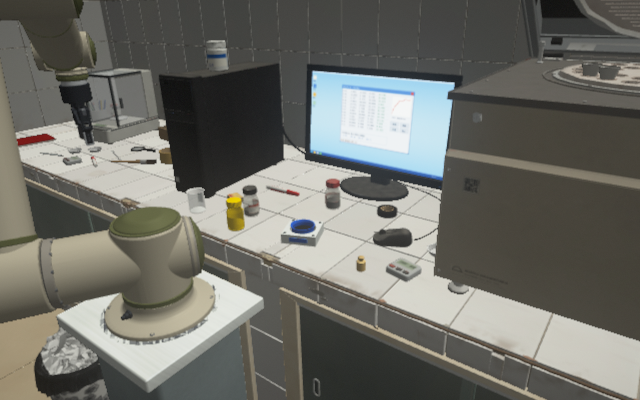

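View pics/side.png

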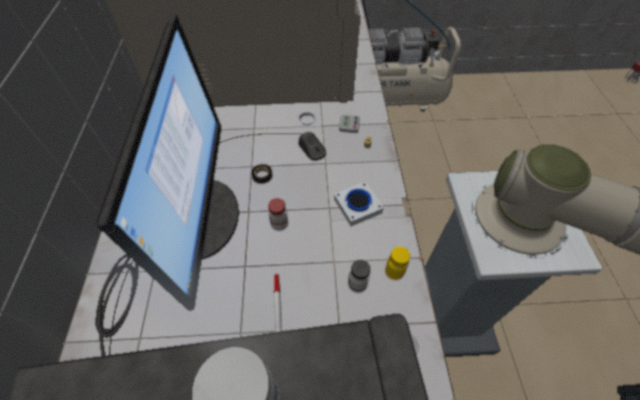

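Scene picture: the red-capped bottle is at (332,195), the black-capped one at (250,200) and the yellow decoy at (235,212). The blue cup's block is at (303,232). In the side picture they are at red (278,212), black (359,274), yellow (399,262) and cup (358,200). Next: triangulation, obstacle corners and one close crop.

```bash
python3 - <<'E'
from h import *
np.set_printoptions(precision=4,suppress=True)
P=env.get_image("scene"),env.get_image("side")
im=[cv2.resize(np.ascontiguousarray(P[0]["color"][170:290,170:420,::-1]),None,fx=3,fy=3)]
cv2.imwrite("pics/crop1.png",im[0])
def tri(a,b):
    (c1,d1),(c2,d2)=ray(P[0],a),ray(P[1],b)
    A=np.stack([d1,-d2],1);k=np.linalg.lstsq(A,c2-c1,rcond=None)[0]
    x1,x2=c1+k[0]*d1,c2+k[1]*d2
    return (x1+x2)/2,np.linalg.norm(x1-x2)
for k in("red_bottle","black_bottle","holder","beaker","cup_floor"):
    B=[[(np.array(d["bbox"]),round(d["conf"],2)) for d in env.outline_of(k,p)[:3]] for p in P]
    print(k,B)
    for a in B[0]:
        for b in B[1]:
            X,e=tri(a[0][:2],b[0][:2])
            if e<.02: print("   ",X,e)
print("tower foot corner scene",hit(P[0],(181,190),0),"right",hit(P[0],(280,160),0))
print("tower side-view top edge",[hit(P[1],q,.4) for q in((60,355),(372,320),(410,315))])
print("monitor base near",hit(P[1],(240,212),0), "bezel bottom scene ray/side", tri((310,152),(187,290)),tri((446,187),(218,130)))
E
```

```text
red_bottle [[(array([333.9, 193.7,  17.4,  32. ]), 0.96)], [(array([278.1, 213.6,  20.9,  35.4]), 0.94)]]
    [ 0.6321 -0.0132  0.0458] 0.002779940655465389
black_bottle [[(array([333.5, 194.9,  16.4,  32.1]), 0.74), (array([251.7, 200.8,  20.8,  31.6]), 0.57), (array([235.4, 213.4,  20.9,  34.1]), 0.56)], [(array([362.8, 277.9,  20.8,  38.1]), 0.87), (array([399. , 263.6,  24.2,  39.1]), 0.66)]]
    [0.4439 0.1668 0.0451] 0.013310616435772474
    [0.3539 0.1393 0.0462] 0.006233076620646304
holder [[(array([302.9, 232.6,  42.1,  30.9]), 0.96)], [(array([360.2, 205.2,  50.4,  42.5]), 0.81)]]
    [ 0.4185 -0.0532  0.0117] 0.008067597989916402
beaker [[(array([196.9, 201.9,  23.1,  27.9]), 0.59), (array([387.4, 211.7,  22.3,  15.4]), 0.38)], []]
cup_floor [[(array([302.5, 226.2,  22.7,  12.3]), 0.59)], [(array([358.2, 199.6,  24.8,  24.6]), 0.79)]]
    [ 0.4224 -0.0543  0.0318] 0.0001531739663122686
tower foot corner scene [0.4552 0.5166 0.    ] right [0.8999 0.4422 0.    ]
tower side-view top edge [array([0.8372, 0.3986, 0.4   ]), array([0.4872, 0.3786, 0.4   ]), array([0.4417, 0.3752, 0.4   ])]
monitor base near [ 0.7371 -0.053   0.    ] bezel bottom scene ray/side (array([0.8072, 0.2065, 0.1014]), np.float64(0.008742804961017677)) (array([ 0.8092, -0.3027,  0.0694]), np.float64(0.011586154277605317))
```

View pics/crop1.png

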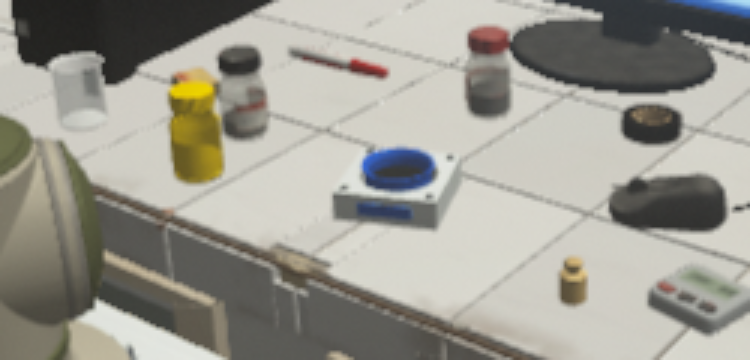

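Candidates in the scene picture: red cap (332,195), black cap (250,200), yellow (235,212). I choose red, then black, and exclude the yellow one. The crop confirms both chosen bottles have clear bodies with the red band. The first move swings in close to the base to stay clear of the tower.

Emit:
move_arm(plan=[[0,0,-4,-3.5,-3.3,0,1],[0,0,-8,-7,-6.6,0,1],[0,0,-12,-10.5,-9.9,0,1],[0,0,-15,-14,-13.2,0,1],[0,0,-18.4,-17.5,-16.5,0,1]])

```text
time_s: 2.3
position: [0.2882, 0.3082, 0.2315]
tool_rot: [[-1.0, -0.002, 0.001], [-0.002, 1.0, 0.0], [-0.001, 0.0, -1.0]]
ft_force: [2.2, -0.1, -0.1]
grip_width: 0.0855
gripper_force: 0.0
```

```bash
cat >> h.py <<'E'
def row(X):
    s=env.observe();R=np.array(s["tool_rot"]);d=R.T@(np.array(X)-s["position"])*100
    yaw=np.degrees(np.arctan2(R[1,0],R[0,0]))
    print("t",round(s["time_s"],2),"pos",np.round(s["position"],4),"yawx",round(yaw,2),"F",np.round(s["ft_force"],2),"w",round(s["grip_width"],4),"| row cm",np.round(d,2),"tilt",np.round(R[:,2],4))
E
python3 -c "
from h import *
row((.40,.10,.23))"
```

```text
t 2.3 pos [0.2882 0.3082 0.2315] yawx -179.88 F [ 2.24 -0.09 -0.12] w 0.0855 | row cm [-11.14 -20.85   0.15] tilt [ 6.e-04  3.e-04 -1.e+00]
```

Emit:
move_arm(plan=[[0,0,0,-3.4,-3.2,0,1],[0,0,0,-6.8,-6.4,0,1],[0,0,0,-10.2,-9.6,0,1],[0,0,0,-13.6,-12.8,0,1],[0,0,0,-17,-16,0,1]])

```text
time_s: 2.8
position: [0.4589, 0.1481, 0.2315]
tool_rot: [[-1.0, 0.001, 0.001], [0.001, 1.0, 0.0], [-0.001, 0.0, -1.0]]
ft_force: [0.3, 0.8, -0.1]
grip_width: 0.0855
gripper_force: 0.0
```

Emit:
move_arm(plan=[[0,0,0,-3.4,-3.2,0,1],[0,0,0,-6.8,-6.4,0,1],[0,0,0,-10.2,-9.6,0,1],[0,0,0,-13.6,-12.8,0,1],[0,0,0,-14.7,-16,0,1]])

```text
time_s: 3.3
position: [0.6067, -0.0122, 0.2305]
tool_rot: [[-1.0, 0.001, 0.0], [0.001, 1.0, 0.0], [-0.0, 0.0, -1.0]]
ft_force: [-0.0, 0.1, -0.2]
grip_width: 0.0855
gripper_force: 0.0
```

```bash
python3 - <<'E'
from h import *
row((.632,-.013,.031))
p=env.get_image("wrist");save(p,"w1.png")
print(p["fov_y"],-np.array(p["R"]).T@p["t"],proj(p,(.632,-.013,.09)),proj(p,(.632,-.013,0)))
for d in env.tip_of("red_bottle",p)[:2]: print(d["conf"],d["pixel"],hit(p,d["pixel"],0))
for d in env.outline_of("red_bottle",p)[:2]: print(d["conf"],d["bbox"])
E
```

```text
t 3.3 pos [ 0.6067 -0.0122  0.2305] yawx 179.94 F [-0.05  0.07 -0.24] w 0.0855 | row cm [-2.53 -0.08 19.95] tilt [ 0.e+00  1.e-04 -1.e+00]
71.74777860684863 [ 0.54015461 -0.01183488  0.37197116] [321.5889492  213.44544604] [321.80920432 193.29711115]
0.73 [325.6, 194.4] [ 0.63358141 -0.0077476   0.        ]
0.68 [324.9, 205.9, 41.7, 52.8]
```

View pics/w1.png

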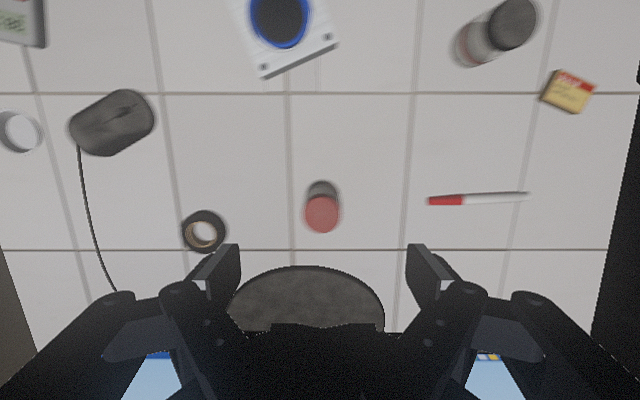

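Wrist picture: the red cap is centred at (322,213), within 1 px of the prediction for (0.632, -0.013). The fingers will straddle it, so I go down with the TCP to about z = 0.031.

Emit:
move_arm(plan=[[0,0,0,-2.5,-0.1,2,1],[0,0,0,-2.5,-0.1,7,1],[0,0,0,-2.5,-0.1,12,1],[0,0,0,-2.5,-0.1,17,1],[0,0,0,-2.5,-0.1,20,1]])

```text
time_s: 3.95
position: [0.6275, -0.0097, 0.028]
tool_rot: [[-1.0, -0.001, -0.004], [-0.001, 1.0, 0.001], [0.004, 0.001, -1.0]]
ft_force: [0.7, 0.3, -0.4]
grip_width: 0.0855
gripper_force: 0.0
```

Emit:
move_arm(plan=[[0,0,0,0,0,0,-0.2],[0,0,0,0,0,0,-0.4],[0,0,0,0,0,0,-0.6],[0,0,0,0,0,0,-0.8],[0,0,0,0,0,0,-1]], squeeze=35)

```text
time_s: 4.45
position: [0.6308, -0.0111, 0.034]
tool_rot: [[-1.0, 0.001, 0.005], [0.0, 1.0, -0.0], [-0.005, -0.0, -1.0]]
ft_force: [-0.3, 3.2, 7.1]
grip_width: 0.0482
gripper_force: 37.3
```

Emit:
move_arm(plan=[[0,0,0,0,0,0,-1],[0,0,0,0,0,0,-1]])

```text
time_s: 4.65
position: [0.6308, -0.0111, 0.0339]
tool_rot: [[-1.0, 0.001, 0.005], [0.001, 1.0, -0.0], [-0.005, -0.0, -1.0]]
ft_force: [-1.2, 1.4, 6.7]
grip_width: 0.0484
gripper_force: 37.3
```

Emit:
move_arm(plan=[[0,0,0,0,0,-1,-1],[0,0,0,0,0,-3,-1],[0,0,0,0,0,-5,-1],[0,0,0,0,0,-7,-1],[0,0,0,0,0,-8,-1]])

```text
time_s: 5.15
position: [0.6301, -0.0115, 0.114]
tool_rot: [[-1.0, 0.001, 0.003], [0.001, 1.0, -0.001], [-0.003, -0.001, -1.0]]
ft_force: [-0.1, -0.6, -1.9]
grip_width: 0.048
gripper_force: 36.7
```

Emit:
move_arm(plan=[[0,0,0,0,0,0,-1],[0,0,0,0,0,0,-1],[0,0,0,0,0,0,-1],[0,0,0,0,0,0,-1],[0,0,0,0,0,0,-1]])

```text
time_s: 5.65
position: [0.6294, -0.0114, 0.1107]
tool_rot: [[-1.0, 0.001, -0.001], [0.001, 1.0, 0.0], [0.001, 0.0, -1.0]]
ft_force: [1.1, -0.5, -1.5]
grip_width: 0.0485
gripper_force: 36.7
```

```bash
python3 - <<'E'
from h import *
row((.632,-.013,.034))
p=env.get_image("side");save(p,"s2.png",(220,140,420,310),3)
row((.632,-.013,.034))
E
```

```text
t 5.65 pos [ 0.6294 -0.0114  0.1107] yawx 179.96 F [ 1.1  -0.49 -1.49] w 0.0485 | row cm [-0.27 -0.17  7.67] tilt [-1.1e-03  2.0e-04 -1.0e+00]
t 5.7 pos [ 0.6294 -0.0113  0.1108] yawx 179.96 F [ 0.5  -0.33 -1.23] w 0.048 | row cm [-0.26 -0.17  7.68] tilt [-8.e-04  2.e-04 -1.e+00]
```

View pics/s2.png

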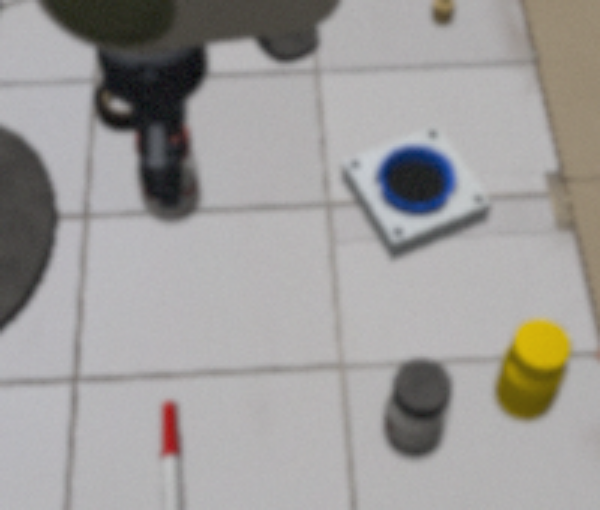

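The side picture shows the bottle held upright off the bench at crop (175,190), with black still standing. The load of about 1.5 N suggests red is the lighter one. I lower it gently.

Emit:
move_arm(plan=[[0,0,0,0,0,2.5,-1],[0,0,0,0,0,5,-1],[0,0,0,0,0,6.8,-1],[0,0,0,0,0,7.4,-1],[0,0,0,0,0,7.6,-1]])

```text
time_s: 6.2
position: [0.6295, -0.0114, 0.0349]
tool_rot: [[-1.0, 0.001, -0.001], [0.001, 1.0, 0.0], [0.001, 0.0, -1.0]]
ft_force: [0.2, 0.3, -2.3]
grip_width: 0.0482
gripper_force: 36.9
```

Emit:
move_arm(plan=[[0,0,0,0,0,0,-1],[0,0,0,0,0,0,-1],[0,0,0,0,0,0,-1]])

```text
time_s: 6.5
position: [0.6299, -0.0114, 0.0362]
tool_rot: [[-1.0, 0.001, 0.001], [0.001, 1.0, -0.0], [-0.001, -0.0, -1.0]]
ft_force: [-0.7, 0.6, -1.4]
grip_width: 0.0481
gripper_force: 36.9
```

Emit:
move_arm(plan=[[0,0,0,0,0,0.1,-1],[0,0,0,0,0,0.2,-1],[0,0,0,0,0,0.2,-1],[0,0,0,0,0,0.2,-1]])

```text
time_s: 6.9
position: [0.6298, -0.0114, 0.034]
tool_rot: [[-1.0, 0.001, 0.001], [0.001, 1.0, -0.0], [-0.001, -0.0, -1.0]]
ft_force: [-2.6, 0.1, 5.1]
grip_width: 0.0481
gripper_force: 37.4
```

Contact: 5 N upward. I open and rise.

Emit:
move_arm(plan=[[0,0,0,0,0,0,-0.2],[0,0,0,0,0,0,0.2],[0,0,0,0,0,0,0.6],[0,0,0,0,0,0,1],[0,0,0,0,0,0,1]])

```text
time_s: 7.4
position: [0.6296, -0.0113, 0.0332]
tool_rot: [[-1.0, 0.001, -0.0], [0.001, 1.0, 0.0], [0.0, 0.0, -1.0]]
ft_force: [0.0, -0.5, -0.3]
grip_width: 0.0853
gripper_force: 0.0
```

Emit:
move_arm(plan=[[0,0,0,0,0,-2,1],[0,0,0,0,0,-6,1],[0,0,0,0,0,-11,1],[0,0,0,0,0,-16,1],[0,0,0,0,0,-20,1]])

```text
time_s: 7.9
position: [0.6296, -0.0113, 0.2365]
tool_rot: [[-1.0, 0.001, 0.003], [0.001, 1.0, -0.001], [-0.003, -0.001, -1.0]]
ft_force: [0.1, 0.0, -1.0]
grip_width: 0.0852
gripper_force: 0.0
```

Emit:
move_arm(plan=[[0,0,0,3.7,3,0,1],[0,0,0,7.4,6,0,1],[0,0,0,11.1,9,0,1],[0,0,0,14.8,12,0,1],[0,0,0,18.5,15,0,1]])

```text
time_s: 8.4
position: [0.4429, 0.1396, 0.2333]
tool_rot: [[-1.0, 0.001, 0.0], [0.001, 1.0, 0.0], [-0.0, 0.0, -1.0]]
ft_force: [0.1, -0.4, 0.1]
grip_width: 0.0857
gripper_force: 0.0
```

Emit:
move_arm(plan=[[0,0,0,2,2,0,1],[0,0,0,2,2,0,1],[0,0,0,2,2,0,1]])

```text
time_s: 8.7
position: [0.4248, 0.1589, 0.2336]
tool_rot: [[-1.0, -0.0, 0.001], [-0.0, 1.0, -0.0], [-0.001, -0.0, -1.0]]
ft_force: [-0.5, -0.1, -0.0]
grip_width: 0.0853
gripper_force: 0.0
```

```bash
python3 - <<'E'
from h import *
row((.444,.167,.034))
p=env.get_image("wrist");save(p,"w2.png")
for q in((.444,.167),(.354,.139)):print(proj(p,(*q,.09)),proj(p,(*q,0)))
for d in env.tip_of("black_bottle",p)[:3]: print(d["conf"],d["pixel"],hit(p,d["pixel"],0))
for d in env.outline_of("black_bottle",p)[:3]: print(d["conf"],d["bbox"])
p=env.get_image("scene")
for d in env.tip_of("red_bottle",p)[:3]: print(d["conf"],d["pixel"],hit(p,d["pixel"],0))
E
```

```text
t 8.7 pos [0.4248 0.1589 0.2336] yawx -179.98 F [-0.46 -0.09 -0.04] w 0.0853 | row cm [-1.9   0.81 19.96] tilt [ 9.e-04 -1.e-04 -1.e+00]
[329.87946468 206.9864384 ] [328.24064104 188.31315699]
[302.21526059 119.84314577] [307.1269851  120.90373524]
0.77 [330.3, 192.6] [0.45013092 0.16990759 0.        ]
0.74 [306.8, 123.0] [0.35662916 0.138534   0.        ]
0.2 [450.2, 135.0] [0.37185457 0.32763178 0.        ]
0.61 [330.1, 202.0, 39.3, 52.0]
0.56 [305.4, 123.0, 42.6, 46.4]
0.97 [334.5, 206.9] [ 0.63587433 -0.01400581  0.        ]
0.68 [436.8, 251.1] [ 0.55365751 -0.39228887  0.        ]
```

View pics/w2.png

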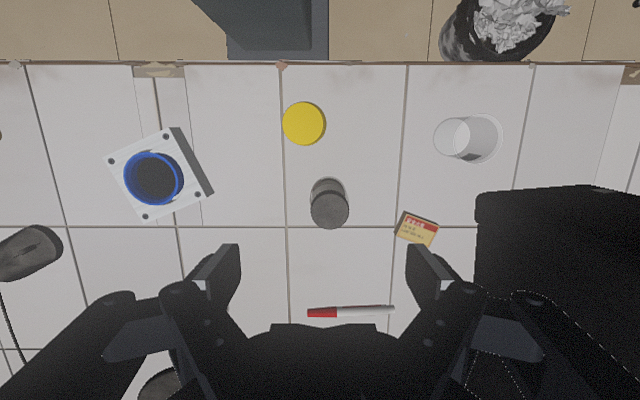

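Wrist picture: the black cap is at (329,210), yellow at (304,123), and the matches (417,228) and beaker (468,138) are clear. Black is at about (0.447, 0.167). The cup rim centre is at about (153,179).

Emit:
move_arm(plan=[[0,0,0,-2.2,0.8,2,1],[0,0,0,-2.2,0.8,7,1],[0,0,0,-2.2,0.8,12,1],[0,0,0,-2.2,0.8,17,1],[0,0,0,-2.2,0.8,19.6,1]])

```text
time_s: 9.45
position: [0.4455, 0.1661, 0.0339]
tool_rot: [[-1.0, 0.002, -0.005], [0.002, 1.0, -0.001], [0.005, -0.001, -1.0]]
ft_force: [1.4, 0.0, 0.7]
grip_width: 0.0853
gripper_force: 0.0
```

Emit:
move_arm(plan=[[0,0,0,0,0,0,-0.2],[0,0,0,0,0,0,-0.4],[0,0,0,0,0,0,-0.6],[0,0,0,0,0,0,-0.8],[0,0,0,0,0,0,-1]], squeeze=60)

```text
time_s: 9.95
position: [0.4479, 0.1667, 0.039]
tool_rot: [[-1.0, 0.001, 0.004], [0.001, 1.0, 0.0], [-0.004, 0.0, -1.0]]
ft_force: [0.6, -1.6, 7.9]
grip_width: 0.047
gripper_force: 63.4
```

Emit:
move_arm(plan=[[0,0,0,0,0,0,-1],[0,0,0,0,0,0,-1]])

```text
time_s: 10.15
position: [0.4479, 0.1667, 0.039]
tool_rot: [[-1.0, 0.001, 0.004], [0.001, 1.0, 0.0], [-0.004, 0.0, -1.0]]
ft_force: [-0.0, -1.7, 7.5]
grip_width: 0.0474
gripper_force: 63.4
```

Emit:
move_arm(plan=[[0,0,0,0,0,-1,-1],[0,0,0,0,0,-3,-1],[0,0,0,0,0,-5,-1],[0,0,0,0,0,-7,-1],[0,0,0,0,0,-8,-1]])

```text
time_s: 10.65
position: [0.4468, 0.1669, 0.1193]
tool_rot: [[-1.0, 0.001, 0.002], [0.001, 1.0, 0.0], [-0.002, 0.0, -1.0]]
ft_force: [0.4, 0.4, -5.4]
grip_width: 0.0471
gripper_force: 62.9
```

Emit:
move_arm(plan=[[0,0,0,0,0,0,-1],[0,0,0,0,0,0,-1],[0,0,0,0,0,0,-1],[0,0,0,0,0,0,-1],[0,0,0,0,0,0,-1]])

```text
time_s: 11.15
position: [0.4465, 0.1667, 0.1168]
tool_rot: [[-1.0, 0.001, -0.001], [0.001, 1.0, -0.0], [0.001, -0.0, -1.0]]
ft_force: [-0.2, 0.2, -4.7]
grip_width: 0.0471
gripper_force: 62.9
```

The load is 4.7 N, so black is the heavier bottle. Next I locate the cup precisely from the wrist and scene cameras.

```bash
python3 - <<'E'
from h import *
p=env.get_image("wrist");q=env.get_image("side");s=env.get_image("scene")
save(p,"w3.png")
for n,c in(("w",p),("side",q),("scene",s)):
    im=cv2.cvtColor(c["color"],cv2.COLOR_RGB2HSV).astype(int)
    m=((abs(im[...,0]-112)<12)&(im[...,1]>150)).astype(np.uint8)
    g=proj(c,(.4224,-.0543,.036)).astype(int)
    w=np.zeros_like(m);w[max(0,g[1]-45):g[1]+45,max(0,g[0]-50):g[0]+50]=1
    m*=w
    print(n,g,m.sum(),end=" ")
    n_,l,st,ce=cv2.connectedComponentsWithStats(m)
    if n_>1:
        i=1+np.argmax(st[1:,4]);x,y,W,H,a=st[i];
        pts=np.argwhere(l==i)[:,::-1].astype(np.float32);e=cv2.fitEllipse(cv2.convexHull(pts))
        print(st[i],e,hit(c,e[0],.036),hit(c,(x+W/2,y+H/2),.036))
    for d in env.tip_of("cup_floor",c)[:1]:print(d,hit(c,d["pixel"],.022))
    for d in env.outline_of("holder",c)[:1]:
        print(d["bbox"],d["conf"])
E
```

```text
w [ 51 178] 709 [  9 139  85  81 703] ((50.653076171875, 178.86660766601562), (71.25035095214844, 92.64453887939453), 129.3505401611328) [ 0.42242599 -0.0548136   0.036     ] [ 0.42295128 -0.05425962  0.036     ]
{'pixel': [67.9, 177.3], 'conf': 0.96} [ 0.42372636 -0.05349646  0.022     ]
[79.4, 172.5, 155.1, 148.8] 0.74
side [358 198] 15 [347 194   4   9  15] ((350.0166931152344, 198.70372009277344), (6.113701343536377, 9.531874656677246), 174.268310546875) [ 0.44419673 -0.05523719  0.036     ] [ 0.4467935  -0.05603495  0.036     ]
{'pixel': [357.6, 200.6], 'conf': 0.49} [ 0.42273779 -0.05793756  0.022     ]
[343.5, 204.7, 17.4, 33.7] 0.89
scene [302 224] 71 [291 220  18  10  63] ((300.7731018066406, 224.77210998535156), (10.443597793579102, 20.267887115478516), 85.77729034423828) [ 0.42023574 -0.05022869  0.036     ] [ 0.41794501 -0.04933559  0.036     ]
{'pixel': [301.9, 228.6], 'conf': 0.51} [ 0.42510149 -0.04970302  0.022     ]
[303.3, 233.1, 41.0, 31.1] 0.84
```

View pics/w3.png

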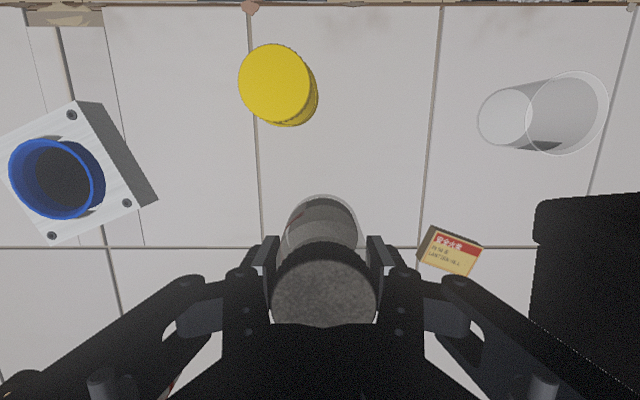

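Wrist picture: the bottle is held upright with its cap centred at about (324,285). The blue rim is centred at (51,179), which puts the cup at (0.4225, -0.0545). I carry the bottle over.

Emit:
move_arm(plan=[[0,0,0,0.4,-4,0,-1],[0,0,0,0.9,-8,0,-1],[0,0,0,1.4,-13,0,-1],[0,0,0,1.9,-17.5,0,-1],[0,0,0,2.4,-21,0,-1]])

```text
time_s: 12.1
position: [0.4223, -0.0455, 0.1175]
tool_rot: [[-1.0, 0.002, 0.001], [0.002, 1.0, -0.001], [-0.001, -0.001, -1.0]]
ft_force: [0.4, 1.2, -4.0]
grip_width: 0.0473
gripper_force: 66.1
```

Emit:
move_arm(plan=[[0,0,0,0,-1,0,-1],[0,0,0,0,-1,0,-1],[0,0,0,0,-1,0,-1],[0,0,0,0,-1,0,-1]])

```text
time_s: 12.5
position: [0.4225, -0.0521, 0.1173]
tool_rot: [[-1.0, -0.001, -0.0], [-0.001, 1.0, 0.0], [0.0, 0.0, -1.0]]
ft_force: [-0.3, -0.0, -4.4]
grip_width: 0.0474
gripper_force: 65.9
```

```bash
python3 - <<'E'
from h import *
row((.4225,-.0545,.08))
p=env.get_image("wrist");save(p,"w4.png",(200,80,440,340),2.2)
z=env.observe()["position"][2]
print(hit(p,(324,285),z+.051), proj(p,(.4225,-.0545,z+.051)),proj(p,(.4225,-.0545,z-.039)))
s=env.get_image("scene")
a=cv2.resize(np.ascontiguousarray(s["color"][140:260,240:370,::-1]),None,fx=4,fy=4)
b=cv2.imread("pics/w4.png")[:480]
cv2.imwrite("pics/pair.png",cv2.resize(np.hstack([a,b[:480,:528]]),(800,367)))
E
```

```text
t 12.5 pos [ 0.4225 -0.0521  0.1173] yawx -179.95 F [-0.27 -0.04 -4.39] w 0.0474 | row cm [ 0.   -0.24  3.73] tilt [-2.e-04  3.e-04 -1.e+00]
[ 0.41334531 -0.0513143   0.16831152] [315.55458142 306.31418868] [318.69583592 224.04005119]
```

View pics/pair.png

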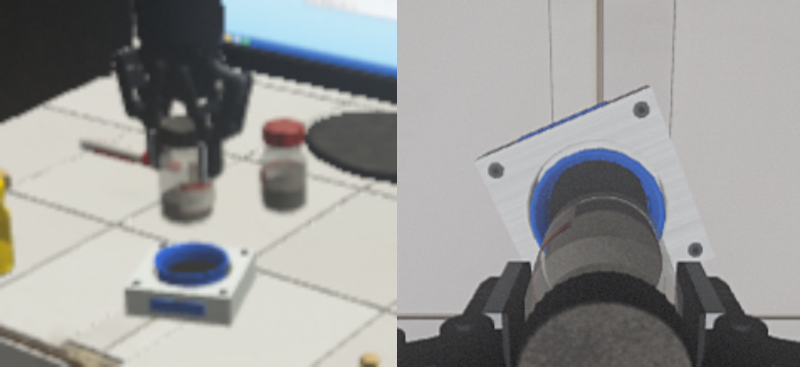

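```bash
python3 - <<'E'
from h import *
p=env.get_image("wrist");z=env.observe()["position"][2]
g=cv2.cvtColor(p["color"],cv2.COLOR_RGB2GRAY).astype(int)
print("col",g[190:325:1,322].tolist())
print("row300",g[300,262:390].tolist())
for dx in(0,-.004,.004):
    x=.4225+dx
    print(dx,[proj(p,(x-r,-.0521,z+h)).round(1).tolist() for r,h in((.0215,.051),(.0215,.033),(.024,.033),(.024,-.039))])
for y in(-.0521,-.0505):print(y,[proj(p,(.4225,y+k,z+.051)).round(1).tolist() for k in(-.0215,.0215)])
E
```

```text
col [68, 64, 72, 65, 76, 72, 81, 99, 84, 73, 68, 67, 69, 74, 70, 86, 91, 88, 93, 92, 85, 87, 87, 88, 86, 83, 84, 87, 85, 84, 96, 96, 100, 94, 91, 94, 101, 97, 94, 101, 99, 102, 100, 97, 101, 98, 92, 91, 86, 88, 88, 62, 41, 47, 38, 46, 46, 44, 41, 42, 34, 39, 39, 37, 42, 39, 45, 44, 45, 56, 78, 89, 92, 88, 85, 81, 86, 84, 89, 87, 89, 89, 87, 85, 87, 88, 89, 85, 81, 79, 82, 81, 85, 85, 87, 86, 88, 91, 83, 79, 76, 84, 86, 89, 98, 92, 86, 87, 84, 80, 83, 80, 74, 81, 78, 78, 77, 79, 74, 77, 76, 76, 78, 75, 72, 71, 71, 76, 78, 75, 73, 68, 73, 74, 78]
row300 [44, 47, 39, 44, 63, 61, 44, 35, 50, 67, 86, 90, 84, 79, 80, 77, 84, 84, 87, 87, 82, 82, 79, 83, 80, 74, 76, 75, 74, 77, 79, 80, 79, 75, 71, 78, 74, 69, 78, 82, 77, 83, 78, 78, 79, 70, 77, 70, 75, 78, 73, 80, 79, 84, 85, 83, 79, 81, 75, 76, 83, 84, 83, 85, 77, 85, 87, 82, 81, 83, 80, 86, 89, 85, 74, 81, 88, 95, 94, 85, 84, 85, 84, 83, 80, 84, 84, 75, 76, 81, 89, 94, 94, 91, 93, 87, 86, 88, 87, 87, 89, 91, 94, 91, 88, 89, 90, 96, 92, 98, 99, 95, 100, 71, 41, 24, 56, 58, 53, 35, 43, 25, 40, 36, 35, 41, 23, 36]
0 [[322.2, 254.5], [322.3, 235.1], [322.3, 229.6], [322.4, 190.2]]
-0.004 [[322.2, 244.2], [322.3, 226.2], [322.3, 220.6], [322.4, 184.4]]
0.004 [[322.2, 264.6], [322.3, 243.9], [322.3, 238.5], [322.4, 196.0]]
-0.0521 [[265.5, 306.2], [378.9, 306.2]]
-0.0505 [[269.7, 306.2], [383.1, 306.2]]
```

The bottle axis sits about 2.5 mm ahead of the TCP in x. I correct that and enter the mouth.

Emit:
move_arm(plan=[[0,0,0,0.25,-0.2,0.5,-1],[0,0,0,0.25,-0.2,1.5,-1],[0,0,0,0.25,-0.2,2.5,-1],[0,0,0,0.25,-0.2,3.5,-1],[0,0,0,0.25,-0.2,3.8,-1]])

```text
time_s: 13.15
position: [0.4194, -0.0549, 0.0784]
tool_rot: [[-1.0, 0.0, -0.002], [0.0, 1.0, 0.001], [0.002, 0.001, -1.0]]
ft_force: [0.0, 0.3, -3.6]
grip_width: 0.0467
gripper_force: 66.0
```

Emit:
move_arm(plan=[[0,0,0,0,0,0.2,-1],[0,0,0,0,0,0.4,-1],[0,0,0,0,0,0.6,-1],[0,0,0,0,0,0.8,-1],[0,0,0,0,0,0.8,-1]])

```text
time_s: 13.65
position: [0.42, -0.0552, 0.0712]
tool_rot: [[-1.0, 0.001, -0.0], [0.001, 1.0, 0.0], [0.0, 0.0, -1.0]]
ft_force: [0.7, 0.2, -3.8]
grip_width: 0.0471
gripper_force: 66.0
```

No contact so far. I continue in small steps.

Emit:
move_arm(plan=[[0,0,0,0,0.05,0.2,-1],[0,0,0,0,0.05,0.4,-1],[0,0,0,0,0.05,0.6,-1],[0,0,0,0,0.05,0.8,-1],[0,0,0,0,0.05,0.8,-1]])

```text
time_s: 14.15
position: [0.42, -0.0547, 0.0631]
tool_rot: [[-1.0, 0.001, -0.0], [0.001, 1.0, 0.0], [0.0, 0.0, -1.0]]
ft_force: [0.3, 0.2, -4.9]
grip_width: 0.0469
gripper_force: 66.0
```

Emit:
move_arm(plan=[[0,0,0,0,0,0.1,-1],[0,0,0,0,0,0.2,-1],[0,0,0,0,0,0.2,-1]])

```text
time_s: 14.45
position: [0.4201, -0.0547, 0.0616]
tool_rot: [[-1.0, 0.001, 0.0], [0.001, 1.0, -0.0], [-0.0, -0.0, -1.0]]
ft_force: [-1.2, -0.3, 2.1]
grip_width: 0.0469
gripper_force: 66.9
```

Emit:
move_arm(plan=[[0,0,0,0,0,0.1,-1],[0,0,0,0,0,0.2,-1],[0,0,0,0,0,0.3,-1],[0,0,0,0,0,0.3,-1]])

```text
time_s: 14.85
position: [0.4201, -0.0547, 0.0583]
tool_rot: [[-1.0, 0.001, 0.0], [0.001, 1.0, -0.0], [-0.0, -0.0, -1.0]]
ft_force: [-1.3, 1.0, 3.7]
grip_width: 0.0468
gripper_force: 67.1
```

Emit:
move_arm(plan=[[0,0,0,0,0,0.1,-1],[0,0,0,0,0,0.2,-1],[0,0,0,0,0,0.3,-1],[0,0,0,0,0,0.3,-1]])

```text
time_s: 15.25
position: [0.4201, -0.0548, 0.0552]
tool_rot: [[-1.0, 0.001, 0.0], [0.001, 1.0, -0.0], [-0.0, -0.0, -1.0]]
ft_force: [-0.3, -0.5, 3.8]
grip_width: 0.0471
gripper_force: 67.1
```

Emit:
move_arm(plan=[[0,0,0,0,0,0.1,-1],[0,0,0,0,0,0.2,-1],[0,0,0,0,0,0.3,-1],[0,0,0,0,0,0.3,-1]])

```text
time_s: 15.65
position: [0.4201, -0.0547, 0.0522]
tool_rot: [[-1.0, 0.001, 0.0], [0.001, 1.0, 0.0], [-0.0, 0.0, -1.0]]
ft_force: [-0.3, 0.5, 3.6]
grip_width: 0.0468
gripper_force: 67.1
```

Emit:
move_arm(plan=[[0,0,0,0,0,0.05,-1],[0,0,0,0,0,0.1,-1],[0,0,0,0,0,0.1,-1]])

```text
time_s: 15.95
position: [0.4201, -0.0548, 0.0513]
tool_rot: [[-1.0, 0.001, 0.0], [0.001, 1.0, -0.0], [-0.0, -0.0, -1.0]]
ft_force: [-0.4, 0.0, 4.5]
grip_width: 0.0471
gripper_force: 67.1
```

Emit:
move_arm(plan=[[0,0,0,0,0,0.05,-1],[0,0,0,0,0,0.1,-1],[0,0,0,0,0,0.1,-1]])

```text
time_s: 16.25
position: [0.4201, -0.0547, 0.0505]
tool_rot: [[-1.0, 0.001, 0.0], [0.001, 1.0, -0.0], [-0.0, -0.0, -1.0]]
ft_force: [-1.1, 1.0, 6.5]
grip_width: 0.0471
gripper_force: 67.4
```

Emit:
move_arm(plan=[[0,0,0,0,0,0.05,-1],[0,0,0,0,0,0.05,-1]])

```text
time_s: 16.45
position: [0.4201, -0.0547, 0.0501]
tool_rot: [[-1.0, 0.001, 0.0], [0.001, 1.0, -0.0], [-0.0, -0.0, -1.0]]
ft_force: [-1.9, -0.1, 9.7]
grip_width: 0.0468
gripper_force: 67.6
```

The force climbs steadily, so the cup is at its stop. I ease off by 1 mm, open and rise.

Emit:
move_arm(plan=[[0,0,0,0,0,-0.1,-1],[0,0,0,0,0,-0.1,-0.3],[0,0,0,0,0,-0.1,0.1],[0,0,0,0,0,-0.1,0.5],[0,0,0,0,0,-0.1,1]])

```text
time_s: 16.95
position: [0.42, -0.0547, 0.0506]
tool_rot: [[-1.0, 0.001, -0.0], [0.001, 1.0, 0.0], [0.0, 0.0, -1.0]]
ft_force: [-0.7, 0.2, 0.3]
grip_width: 0.074
gripper_force: 0.0
```

Emit:
move_arm(plan=[[0,0,0,0,0,0,1],[0,0,0,0,0,-2,1],[0,0,0,0,0,-6,1],[0,0,0,0,0,-11,1],[0,0,0,0,0,-16,1]])

```text
time_s: 17.45
position: [0.4195, -0.0545, 0.2125]
tool_rot: [[-1.0, 0.001, -0.001], [0.001, 1.0, 0.0], [0.001, 0.0, -1.0]]
ft_force: [1.0, -0.5, -0.1]
grip_width: 0.0854
gripper_force: 0.0
```

```bash
python3 - <<'E'
from h import *
row((0.42,-.0545,.2))
p=env.get_image("wrist");s=env.get_image("scene");d=env.get_image("side")
g=lambda c,b,k:cv2.resize(np.ascontiguousarray(c["color"][b[1]:b[3],b[0]:b[2],::-1]),(400,300))
cv2.imwrite("pics/fin.png",np.vstack([np.hstack([g(s,(250,150,370,240),0),g(d,(240,160,440,310),0)]),np.hstack([g(p,(200,130,440,310),0),g(s,(160,140,480,380),0)])]))
print(proj(p,(.4225,-.0545,.104)),proj(p,(.4225,-.0545,.014)))
E
```

```text
t 17.45 pos [ 0.4195 -0.0545  0.2125] yawx 179.96 F [ 1.04 -0.5  -0.08] w 0.0854 | row cm [-0.05 -0.    1.25] tilt [-1.e-03  4.e-04 -1.e+00]
[322.25015438 201.48725411] [322.30688419 182.27131467]
```

View pics/fin.png

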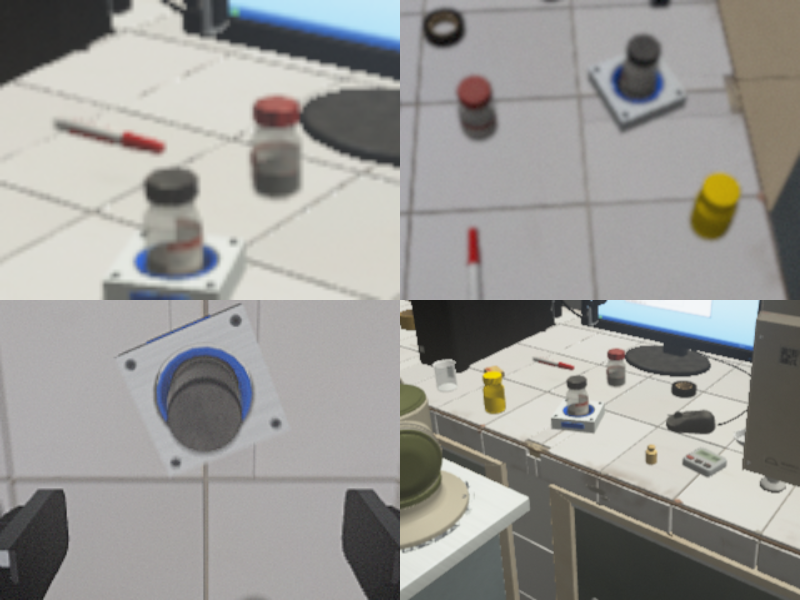

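The picture shows black upright in the flush cup (172,215), red upright on the bench (276,145), the other things in place and the gripper clear.

```bash
python3 -c "
from rig import env
print(env.close_job())"
```

```text
the job is handed in; nothing more can be done
None
```

The job is handed in: the black-capped bottle was the heavier (about 4.7 N against 1.5 N) and stands upright in the blue cup, pressed flush to its stop, and the red-capped one stands on the bench; no verdict came back.

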